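# Prop the drying cabinet ajar on its stay

### The arm

A 6-joint arm with a two-finger parallel gripper is mounted at the origin on the work surface. World frame = base frame: x ahead of the robot, y to its left, z up, the work surface at z = 0. Lengths are in m, angles in degrees, forces in N, time in s.
With the tool pointing down it reaches from about 0.4 to 0.925 m from the base axis. Payload 3.4 kg.
Tool frame: the origin (TCP) lies midway between the tips of the shut fingers; the grasp point (between the pads) lies 19 mm behind it; z points along the fingers, y is the direction in which the jaws open and shut (so a half turn about z gives the same grasp; the last joint's range is limited). The gripper opens to 85 mm and grips with 20 to 120 N. Pads are 22 mm wide; open, the fingers measure 114 mm over their backs; the gripper's body (76 mm by 85 mm) begins 54 mm behind the grasp point. The pads swing forward as they close: fully open they stand 13 mm farther back than shut.
Start: joints at [61.851, 17.578, 86.31, -0, 76.112, -4.211], TCP at [0.233, 0.526, 0.231] pointing down, gripper open.
Joint ranges: [-179.03, 179.03], [-60, 130.46], [8.19, 133.38], [-81.62, 261.62], [5.75, 156.47], [-153.77, 153.77]. Speed limits (degrees/s): [147.25, 147.25, 180, 180, 180, 180].

### API

Orientations are given as [roll, pitch, yaw] about the fixed x, y, z axes, in that order (R = Rz(yaw) Ry(pitch) Rx(roll)).
In Python, from cell import robot, imaging, close_job gives the robot as it stands. The module is installed in compiled form; this text tells all that it offers.
- The arm moves only by the tool apply_moves, never from a script. Its argument "motion" is a list of rows, each an object with "dr": the turn, a rotation vector about the tool's x, y, z in degrees, a list of three; "offset": the shift along the tool's x, y, z in mm, a list of three; "grip": the finger opening in mm, from 0 to 85.4. In form: [{"dr": [wx, wy, wz], "offset": [dx, dy, dz], "grip": grip}, ...]. A call has 1 to 8 rows; each row is the pose to reach, as a shift and turn from the pose commanded when the call began, along the tool's axes at that moment; what a row does not reach only later rows make up. A row lasts 1/8 s, in which the tool goes at most 62.5 mm and 10.7 degrees, less where a joint would pass 70% of its speed; a pose out of reach is approached as far as the arm can. A call with a gripper value outside its range is refused whole. The fingers move at their own pace and stop on an object; "grip_force" is the grip in N (left out, the last holds). Time passes only in rows, so rows that repeat a pose let the fingers close. It gives the time, the measured TCP pose, the force and the opening at its end, in the units of the state.
- robot.state(): the state, without advancing time (a new reading comes with each control period).
- imaging.capture(name): name is "scene" or "top" or "wrist"; returns the picture (420x560x3 uint8, red, green, blue); there is no depth.
- imaging.calibration(name): a dict with "fx", "fy", "cx", "cy" (pixels), "T" (4x4, takes a point from camera to world coordinates). Camera axes: x right, y down, z forward; pixel columns grow to the right and rows downward; lengths in m; the calibration is good to about 2 mm. A picture is of the moment at which its call begins: read the wrist's pose just before it. calibration takes no time and is no camera call; for the wrist camera it gives the pose at the moment of the call.
- close_job(): hands the job in, once; it reports no verdict.
The state is a dict: "time": time; "joint_positions": joint angles; "joint_vel": joint speeds; "joint_torque": joint torques, N m; "eef_pos": TCP position; "tool_rot": TCP orientation; "ft_force": force on the tool from outside, world axes, zero at the start; "torque": the same for the moment, N m; "width": opening from 0.0 (shut) to 1.0 (fully open).
Only numpy, scipy, OpenCV 4.12 (cv2) and the standard library are available. Lean on these libraries where they do the work, as an engineer would, in place of code of your own. Each camera call takes 0.05 s, during which the arm holds its last target.

### The job

Set the little drying cabinet's door ajar on the middle setting of its stay: lift the stay by its black knob, bring its middle hole (yellow ring) over the brass peg on the cabinet top, feel for the peg without pressing hard on it, push the stay fully down and let go. Leave the things standing around the cabinet where they are.

Things in the scene. Friction and masses are not known exactly. Their poses are not given: they have to be found in the camera images.
- cabinet: White bench-top drying cabinet, 200 deep (its x) x 300 wide (y) x 150 high, fixed; origin at the centre of its underside, x points from its front to its back, z up. Its door is on the front (-x side).
- door_hinge (a point): Point on the door's vertical hinge axis, at the height of the cabinet top (150 above the desk). The axis is at x -107.5, y +145 in the cabinet's frame.
- door (a joint): Door angle, rad: 0 shut, growing as it swings out to the cabinet's -x, up to 1.4. Stiff hinge (0.15 N m): stays where left. Door 296 wide, 15 thick, top level with the cabinet top; the stay's swivel is on its top edge 170 from the hinge: at angle a it is at x -107.5 - 170 sin a, y 145 - 170 cos a in the cabinet's frame. On the middle hole the door is at about 0.41 to 0.60.
- stay: Flat aluminium bar 256 x 24 x 5 with three 10 mm holes at 100, 140, 180 from its swivel. Origin on the swivel axis at the bar's underside, 10 above the cabinet top; x along the bar to the knob. Swivels freely; tilts up from level (its stop) to 0.6 rad. The tilt is stiff (0.3 N m): it stays where left and must be pushed down (about 1 N at the knob). Moving it lengthwise swings the door.
- stay_hole (a point): Centre of the middle hole (yellow ring on top), at the bar's underside, 140 from the swivel axis.
- stay_knob (a point): Black upright knob at the far end of the stay, 222 from the swivel axis: a cylinder 16 across, 34 tall from the bar's top face; this point is on its axis 20 above the bar's top face (14 below the knob's top).
- slot_plate: Dark plate 70 x 34 x 3 fixed on the cabinet top, centred at x -49, y -4 in the cabinet's frame; origin at its centre on the cabinet top; x along its slot, parallel to the cabinet's x. The brass peg stands on the slot's middle line, clamped anywhere from 14 before to 14 behind the centre along x: this is not reported and must be seen or felt. Keep the stay's force on it under 25 N.
- flask: Steel flask with a black lid, 72 across, 200 tall, standing loose at the cabinet's left (+y); origin at its foot. Leave it.
- gel_bottle: Green bottle 50 across, 110 tall, standing loose beside the cabinet's front left corner (+y, the hinge side); origin at its foot. Leave it.
- case: Black case 130 x 170 x 42, loose at the cabinet's right (-y); origin under its centre. Leave it.
- notes: Blue block of notes 75 x 75 x 30, loose, right front; origin under its centre. Leave it.
- slot_top (a point): Point 26 above the slot plate's centre, the height of the peg's tip (not the peg itself). Peg: collar 18 across up to 8 above the cabinet top, shank 8 across, tapering from 19 up to a tip 6.4 across at 26. Firm: a hole not lined up jams on the tip. With the hole on the peg and the bar level, the bar's underside is 10 above the cabinet top.

How it is judged (in metres and radians):
On the way, in this order (a step that is already met when the one before it is completed fails the run):
1. the stay is lifted clear: its middle hole is more than 24 mm above the cabinet top (z of stay_hole in the frame of slot_plate above 0.024 m), for 0.1 s.
2. the middle hole is down over the peg (z of stay_hole in the frame of slot_plate below 0.013 m and y of stay_hole in the frame of slot_plate between -0.004 and 0.004 m and x of stay_hole in the frame of slot_plate between -0.017 and 0.017 m), for 0.2 s.
At the end, for the whole second after the job is handed in: The peg stands in the stay's middle hole and the stay is fully down: the hole's underside is less than 13 mm above the cabinet top (10 when level), within 4 mm of the slot's middle line and within 17 mm of the plate's centre along the slot; the stay is released and at rest (all of step 2 and angular speed of stay below 0.05 rad/s); the robot touches nothing.
It fails at once if the stay is pressed on the peg or its plate with more than 25 N (contact force between stay and slot_plate above 25 N).
It fails at once if a thing standing around the cabinet is shifted by more than 20 mm (distance of any of flask, gel_bottle, case, notes from where it was at the start of the episode above 0.02 m).
It also fails if it takes over 72 s, if anything falls off the work surface, if the arm or the gripper's body presses on something with over 40 N, if the wrist force passes 120 N, or if a joint passes its speed limit or range.

## Working session

There is one attempt and no reset: what is moved stays moved. The work goes in short steps, Python scripts to look and compute and a tool call to move; the robot and the scene stay as the last step left them, time stands still between calls to the robot, and variables do not carry over. Pictures are saved under pics/ and viewed, and the job is handed in when it is done.

Besides the shell and the picture viewer there is one more tool, called after "Emit:" by a JSON object that holds its "method" and its "body". apply_moves: Moves the arm, as the interface text tells. Its arguments: {"type":"object","properties":{"motion":{"type":"array","items":{"type":"object","properties":{"dr":{"type":"array","items":{"type":"number"}},"offset":{"type":"array","items":{"type":"number"}},"grip":{"type":"number"}}}},"grip_force":{"type":"number"}},"required":["motion"]}

```bash
mkdir -p pics
python3 - <<'E'
from cell import robot, imaging
import cv2,json
s=robot.state();print(s)
for n in("scene","top","wrist"):
    c=imaging.calibration(n);print(n,c)
    cv2.imwrite(f"pics/{n}0.png",imaging.capture(n)[:,:,::-1])
E
```

```text
{'time': 0.0, 'joint_positions': array([ 6.18490887e+01,  1.76211844e+01,  8.63837791e+01, -3.48935195e-04,
        7.61109037e+01, -4.21195505e+00]), 'joint_vel': array([ 0.05446651, -0.0268003 , -0.03604258, -0.06414371,  0.07686198,
       -0.02404137]), 'joint_torque': array([ 1.01270372e-03, -4.57541442e+01, -2.51917988e+01,  5.06760671e-06,
        1.31316239e-02,  1.26846732e-05]), 'eef_pos': array([0.23301414, 0.52490586, 0.23039252]), 'tool_rot': array([-1.79884421e+02, -8.17236815e-03,  1.56061120e+02]), 'ft_force': array([ 0.29873563, -0.00896088,  0.09234362]), 'torque': array([0.02248835, 0.04343563, 0.04058944]), 'width': 0.9961916470598164}
scene {'fx': 448.2171032341058, 'fy': 448.2171032341058, 'cx': 276.71179188554515, 'cy': 211.95465274263765, 'T': array([[ 0.08073014,  0.79384541, -0.60273718,  1.17608385],
       [ 0.99673374, -0.06300924,  0.05051433, -0.09931215],
       [ 0.00212256, -0.60484651, -0.79633925,  1.00385844],
       [ 0.        ,  0.        ,  0.        ,  1.        ]])}
top {'fx': 535.5176488499703, 'fy': 535.5176488499703, 'cx': 288.72231534316006, 'cy': 207.6393504524574, 'T': array([[ 0.02334081, -0.99652372,  0.07997305,  0.41014427],
       [-0.99965831, -0.0223228 ,  0.01360012, -0.03756361],
       [-0.01176762, -0.08026316, -0.99670424,  1.30284319],
       [ 0.        ,  0.        ,  0.        ,  1.        ]])}
wrist {'fx': 319.1011479502611, 'fy': 319.1011479502611, 'cx': 279.9504943255865, 'cy': 207.07329942573028, 'T': array([[ 0.40620238,  0.87605897,  0.25984669,  0.16597277],
       [ 0.91377991, -0.38867541, -0.11805806,  0.55391307],
       [-0.0024298 ,  0.28539815, -0.95840596,  0.37192242],
       [ 0.        ,  0.        ,  0.        ,  1.        ]])}
```

View pics/scene0.png

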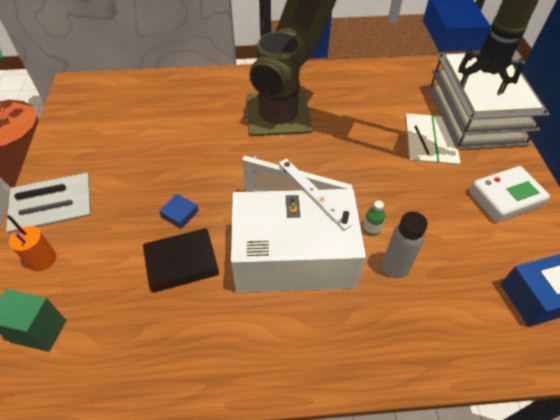

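View pics/top0.png

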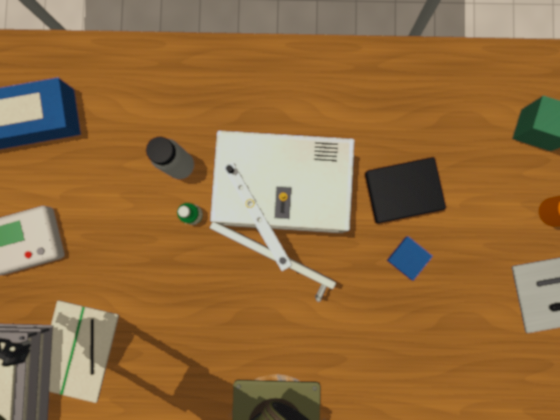

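View pics/wrist0.png

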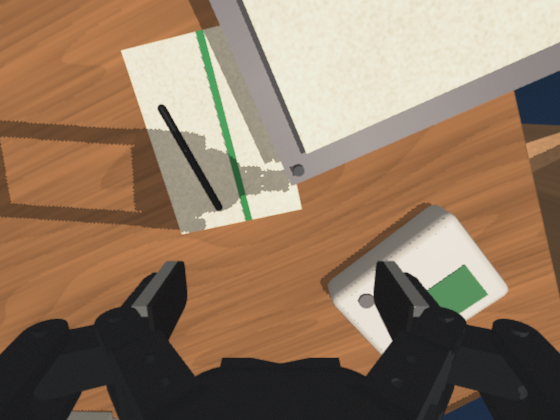

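Run:
```python
import cv2
a=cv2.imread('pics/top0.png')[120:300,200:360];cv2.imwrite('pics/t0z.png',cv2.resize(a,None,fx=3.3,fy=3.3,interpolation=cv2.INTER_CUBIC))
a=cv2.imread('pics/scene0.png')[145:300,220:380];cv2.imwrite('pics/s0z.png',cv2.resize(a,None,fx=3.5,fy=3.5,interpolation=cv2.INTER_CUBIC))
```

```text
(no output)
```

View pics/t0z.png

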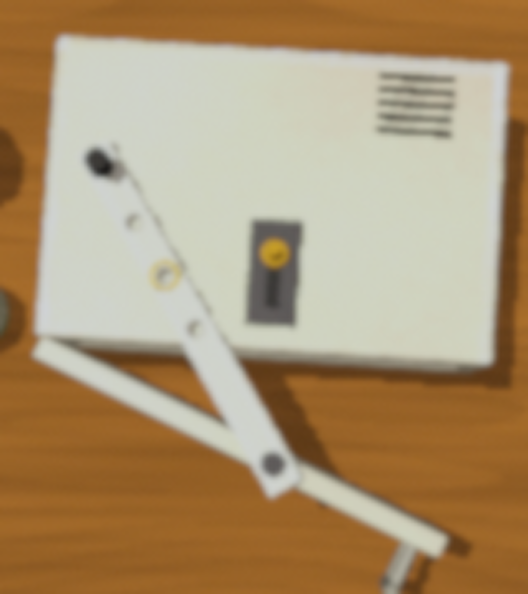

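View pics/s0z.png

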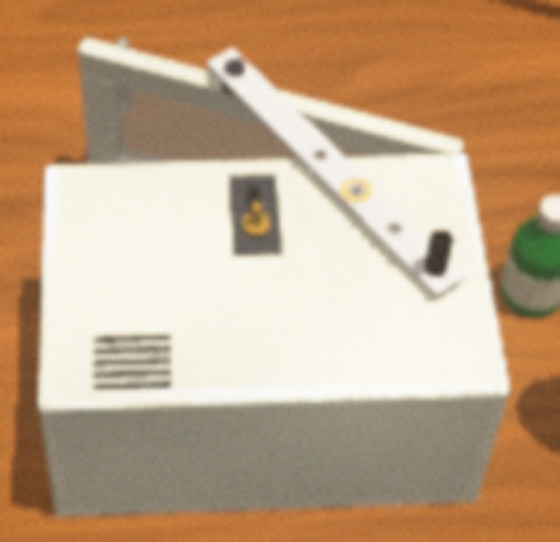

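```bash
cat > h.py <<'E'
import numpy as np, cv2
from cell import robot, imaging
def ray(c,u,v):
    T=c['T'];d=T[:3,:3]@np.array([(u-c['cx'])/c['fx'],(v-c['cy'])/c['fy'],1]);return T[:3,3],d/np.linalg.norm(d)
def onz(c,u,v,z):
    o,d=ray(c,u,v);return o+d*(z-o[2])/d[2]
def tri(rs):
    A=sum(np.eye(3)-np.outer(d,d) for o,d in rs);b=sum((np.eye(3)-np.outer(d,d))@o for o,d in rs);p=np.linalg.solve(A,b)
    return p,[1e3*np.linalg.norm((np.eye(3)-np.outer(d,d))@(p-o)) for o,d in rs]
def proj(c,p):
    T=c['T'];q=T[:3,:3].T@(np.asarray(p)-T[:3,3]);return np.array([c['fx']*q[0]/q[2]+c['cx'],c['fy']*q[1]/q[2]+c['cy']])
E
python3 - <<'E'
from h import *
np.set_printoptions(precision=4,suppress=True)
t=imaging.calibration('top');s=imaging.calibration('scene')
Z=lambda u,v:(200+u/3.3,120+v/3.3)
S=lambda u,v:(220+u/3.5,145+v/3.5)
print('corners top');
for p in[(62,36),(508,62),(490,358),(36,333)]:print(onz(t,*Z(*p),.15))
print('corners scene')
for p in[(508,388),(40,406),(46,166),(465,152)]:print(onz(s,*S(*p),.15))
for n,a,b,z in[('swiv',(273,464),(234,67),.167),('h1',(195,328),(320,154),.165),('h2',(165,275),(357,190),.165),('h3',(134,222),(395,228),.165),('knobtop',(97,159),(441,236),.199),('peg',(274,252),(257,203),.17),('plate',(274,272),(256,214),.153)]:
    p,r=tri([ray(t,*Z(*a)),ray(s,*S(*b))]);print(n,p,r,'z-plane',onz(t,*Z(*a),z),onz(s,*S(*b),z))
E
```

```text
corners top
[0.6676 0.1351 0.15  ]
[ 0.6563 -0.1604  0.15  ]
[ 0.4606 -0.1514  0.15  ]
[0.4701 0.1455 0.15  ]
corners scene
[0.6678 0.1413 0.15  ]
[ 0.6574 -0.1558  0.15  ]
[ 0.4608 -0.1477  0.15  ]
[0.4714 0.15   0.15  ]
swiv [ 0.389  -0.0098  0.1639] [np.float64(2.1272188854547087), np.float64(2.1272188854547047)] z-plane [ 0.3888 -0.012   0.167 ] [ 0.392  -0.0081  0.167 ]
h1 [0.4753 0.0427 0.1624] [np.float64(2.02294371558131), np.float64(2.022943715581297)] z-plane [0.4749 0.0405 0.165 ] [0.4776 0.0442 0.165 ]
h2 [0.5094 0.0635 0.1622] [np.float64(2.454020499643145), np.float64(2.4540204996431805)] z-plane [0.5088 0.0608 0.165 ] [0.5117 0.0654 0.165 ]
h3 [0.5436 0.0847 0.1616] [np.float64(2.3706509179352384), np.float64(2.370650917935205)] z-plane [0.5429 0.082  0.165 ] [0.5463 0.0863 0.165 ]
knobtop [0.5791 0.1055 0.197 ] [np.float64(2.277402149954466), np.float64(2.2774021499544546)] z-plane [0.5784 0.103  0.199 ] [0.5806 0.1073 0.199 ]
peg [ 0.5246 -0.0074  0.1742] [np.float64(2.1791155626354293), np.float64(2.1791155626354484)] z-plane [ 0.5248 -0.0094  0.17  ] [ 0.5215 -0.0047  0.17  ]
plate [ 0.5141 -0.0066  0.1486] [np.float64(2.6294145879071316), np.float64(2.6294145879071187)] z-plane [ 0.5134 -0.0093  0.153 ] [ 0.5177 -0.0045  0.153 ]
```

```bash
cat >> h.py <<'E'
from scipy.spatial.transform import Rotation as Ro
def plan(p,rpy,n):
    s=robot.state();R0=Ro.from_euler('xyz',s['tool_rot'],degrees=True)
    R1=Ro.from_euler('xyz',rpy,degrees=True)
    d=R0.inv().apply(np.array(p)-s['eef_pos'])*1e3; r=(R0.inv()*R1).as_rotvec(degrees=True)
    print('t',s['time'],'pos',s['eef_pos'],'rot',s['tool_rot'],'F',s['ft_force'],'total',d,r)
    for i in range(1,n+1): print(i,(r*i/n).round(1),(d*i/n).round(1))
E
python3 - <<'E'
from h import *
np.set_printoptions(precision=4,suppress=True)
t=imaging.calibration('top')
print(onz(t,163,150,.2),onz(t,187,212,.11))
plan([.580,.106,.25],[180,0,211.3],10)
E
```

```text
[0.6136 0.243  0.2   ] [0.491  0.2061 0.11  ]
t 0.15 pos [0.2331 0.5251 0.2306] rot [-179.9087   -0.0054  156.0621] F [-0.5215  0.6403  0.3053] total [-487.109  -242.2776  -19.0735] [ -0.0815  -0.049  -55.2378]
1 [-0.  -0.  -5.5] [-48.7 -24.2  -1.9]
2 [ -0.  -0. -11.] [-97.4 -48.5  -3.8]
3 [ -0.   -0.  -16.6] [-146.1  -72.7   -5.7]
4 [ -0.   -0.  -22.1] [-194.8  -96.9   -7.6]
5 [ -0.   -0.  -27.6] [-243.6 -121.1   -9.5]
6 [ -0.   -0.  -33.1] [-292.3 -145.4  -11.4]
7 [ -0.1  -0.  -38.7] [-341.  -169.6  -13.4]
8 [ -0.1  -0.  -44.2] [-389.7 -193.8  -15.3]
9 [ -0.1  -0.  -49.7] [-438.4 -218.   -17.2]
10 [ -0.1  -0.  -55.2] [-487.1 -242.3  -19.1]
```

Emit:
{"method": "apply_moves", "body": {"motion": [{"dr": [0,0,-6],"offset": [-45,-22,-20],"grip": 45},{"dr": [0,0,-12],"offset": [-95,-47,-40],"grip": 45},{"dr": [0,0,-18],"offset": [-145,-72,-40],"grip": 45},{"dr": [0,0,-24],"offset": [-195,-97,-40],"grip": 45},{"dr": [0,0,-30],"offset": [-245,-121,-40],"grip": 45},{"dr": [0,0,-36],"offset": [-295,-146,-40],"grip": 45},{"dr": [0,0,-42],"offset": [-345,-170,-40],"grip": 45},{"dr": [0,0,-48],"offset": [-390,-194,-40],"grip": 45}]}}

```text
time: 1.15
eef_pos: [0.5121, 0.1883, 0.2711]
tool_rot: [180.0, -0.0, -155.8]
ft_force: [0.2, -0.0, -0.3]
width: 0.529
```

Run:
```python
from h import *
np.set_printoptions(precision=4,suppress=True)
plan([.580,.106,.25],[180,0,211.3],4)
```

```text
t 1.15 pos [0.5121 0.1883 0.2711] rot [ 179.997    -0.0097 -155.764 ] F [ 0.2164 -0.0263 -0.3333] total [ -28.1719 -102.9413   21.064 ] [ 0.0036 -0.0095 -7.064 ]
1 [ 0.  -0.  -1.8] [ -7.  -25.7   5.3]
2 [ 0.  -0.  -3.5] [-14.1 -51.5  10.5]
3 [ 0.  -0.  -5.3] [-21.1 -77.2  15.8]
4 [ 0.  -0.  -7.1] [ -28.2 -102.9   21.1]
```

Emit:
{"method": "apply_moves", "body": {"motion": [{"dr": [0,0,-3.5],"offset": [-14,-51,5],"grip": 45},{"dr": [0,0,-7],"offset": [-28,-103,12],"grip": 45},{"dr": [0,0,-7],"offset": [-28,-103,21],"grip": 45},{"dr": [0,0,-7],"offset": [-28,-103,21],"grip": 45}]}}

```text
time: 1.65
eef_pos: [0.5773, 0.1073, 0.2488]
tool_rot: [179.9, -0.2, -149.0]
ft_force: [-0.3, -0.0, -0.6]
width: 0.527
```

Run:
```python
from h import *
np.set_printoptions(precision=4,suppress=True)
print(robot.state()['eef_pos'],robot.state()['tool_rot'])
c=imaging.calibration('wrist');np.save('c1.npy',c,allow_pickle=True);print(c['T'])
a=imaging.capture('wrist')[:,:,::-1]
cv2.imwrite('pics/w1.png',a)
print(proj(c,[.5791,.1055,.199]),proj(c,[.5246,-.0074,.176]))
```

```text
[0.5773 0.1073 0.2488] [ 179.8754   -0.1772 -149.0107]
[[-0.5144  0.8229  0.2411  0.5148]
 [ 0.8575  0.4934  0.1455  0.0694]
 [ 0.0007  0.2816 -0.9595  0.3905]
 [ 0.      0.      0.      1.    ]]
[276.4439 233.295 ] [164.8835  60.9242]
```

View pics/w1.png

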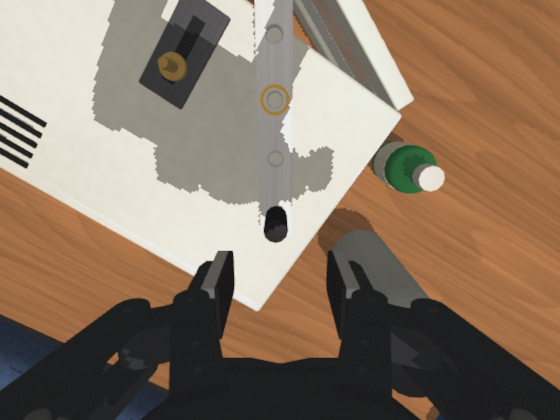

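Run:
```python
import cv2
a=cv2.imread('pics/w1.png')[0:260,120:320];cv2.imwrite('pics/w1z.png',cv2.resize(a,None,fx=3,fy=3,interpolation=cv2.INTER_CUBIC)[:600])
a=cv2.imread('pics/w1.png')[190:260,230:320];cv2.imwrite('pics/w1k.png',cv2.resize(a,None,fx=6,fy=6,interpolation=cv2.INTER_CUBIC))
```

```text
(no output)
```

View pics/w1z.png

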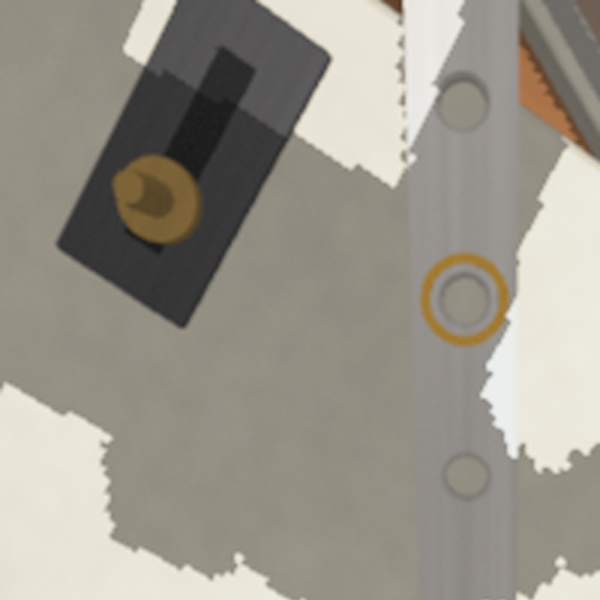

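View pics/w1k.png

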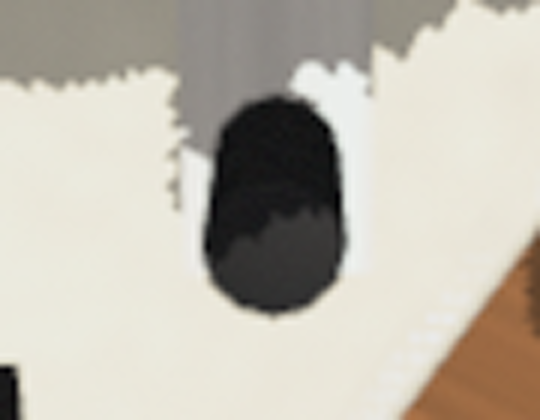

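Run:
```python
from h import *
np.set_printoptions(precision=4,suppress=True)
c=np.load('c1.npy',allow_pickle=True).item()
k=onz(c,275.8,231,.199);print('knob',k)
print('collar',onz(c,172.7,66.3,.158),'tip',onz(c,163,62.3,.176))
for p in[(463,102),(465,299),(466,475)]:print('hole',onz(c,120+p[0]/3,p[1]/3,.165))
plan([*k[:2],.171],[180,0,211.3],2)
```

```text
knob [0.578  0.1043 0.199 ]
collar [ 0.5257 -0.0079  0.158 ] tip [ 0.5259 -0.0081  0.176 ]
hole [0.475  0.0416 0.165 ]
hole [0.5088 0.0621 0.165 ]
hole [0.5424 0.0824 0.165 ]
t 1.7 pos [0.5774 0.1079 0.2495] rot [ 179.9086   -0.1141 -148.9377] F [-0.2109  1.2003 -0.0556] total [ 1.2011 -3.4831 78.5453] [ 0.0916 -0.1139 -0.2378]
1 [ 0.  -0.1 -0.1] [ 0.6 -1.7 39.3]
2 [ 0.1 -0.1 -0.2] [ 1.2 -3.5 78.5]
```

Emit:
{"method": "apply_moves", "body": {"motion": [{"dr": [0,0,0],"offset": [1,-3.5,30],"grip": 45},{"dr": [0,0,0],"offset": [1,-3.5,60],"grip": 40},{"dr": [0,0,0],"offset": [1,-3.5,78],"grip": 30},{"dr": [0,0,0],"offset": [1,-3.5,78],"grip": 22},{"dr": [0,0,0],"offset": [1,-3.5,78],"grip": 10},{"dr": [0,0,0],"offset": [1,-3.5,78],"grip": 10},{"dr": [0,0,0],"offset": [1,-3.5,78],"grip": 10}], "grip_force": 40}}

```text
time: 2.58
eef_pos: [0.5797, 0.104, 0.173]
tool_rot: [-180.0, 0.1, -148.9]
ft_force: [-0.8, -1.9, -0.5]
width: 0.174
```

Run:
```python
from h import *
np.set_printoptions(precision=4,suppress=True)
print(robot.state())
cv2.imwrite('pics/w2.png',imaging.capture('wrist')[:,:,::-1])
```

```text
{'time': 2.575, 'joint_positions': array([   6.058 ,   21.4307,   89.3257,    0.0061,   69.1899, -115.01  ]), 'joint_vel': array([-0.1152,  0.1755, -0.035 ,  0.0104, -0.1585, -0.0511]), 'joint_torque': array([  0.1564, -48.6168, -24.2852,   0.011 ,  -0.3871,  -0.0503]), 'eef_pos': array([0.5797, 0.104 , 0.173 ]), 'tool_rot': array([-179.9824,    0.0512, -148.9343]), 'ft_force': array([-0.816 , -1.9309, -0.477 ]), 'torque': array([ 0.0076,  0.1292, -0.0499]), 'width': 0.17397693662585947}
```

View pics/w2.png

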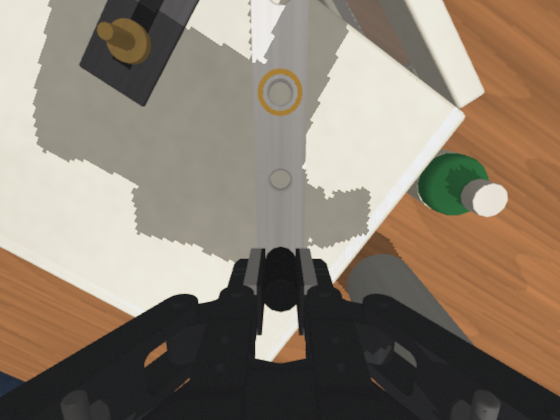

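```bash
cat >> h.py <<'E'
from scipy.optimize import brentq
PEG=np.array([.5258,-.008]);W0=np.array([.389,-.0104]);YC=np.radians(-2.0)
A0=0.405
TC0=np.array([.5797,.104,.173]);PH0=np.radians(31.06)
def Wof(a): 
    c,s=np.cos(YC),np.sin(YC);M=np.array([[c,-s],[s,c]])
    f=lambda a:np.array([-.1075-.170*np.sin(a),.145-.170*np.cos(a)])
    return W0+M@(f(a)-f(A0))
ZP=.1625
def tcp(a,phi,th,zp=ZP):
    # TCP offset in bar frame
    B0=Ro.from_euler('z',PH0);off=B0.inv().apply(TC0-np.r_[W0,zp])
    B=Ro.from_euler('z',phi)*Ro.from_euler('y',-th)
    R=B*Ro.from_euler('z',180,degrees=True)*Ro.from_euler('x',180,degrees=True)
    return np.r_[Wof(a),zp]+B.apply(off),R.as_euler('xyz',degrees=True)
def solve(hole,th):
    # door angle, yaw so hole (140) sits at hole xy
    g=lambda a:np.hypot(*(hole-Wof(a)))-.140*np.cos(th)
    a=brentq(g,.2,.9);d=hole-Wof(a);return a,np.arctan2(d[1],d[0])
def planto(poses):
    s=robot.state();R0=Ro.from_euler('xyz',s['tool_rot'],degrees=True)
    print('t',s['time'],'pos',s['eef_pos'],'rot',s['tool_rot'],'F',s['ft_force'])
    for p,rpy in poses:
        d=R0.inv().apply(np.array(p)-s['eef_pos'])*1e3; r=(R0.inv()*Ro.from_euler('xyz',rpy,degrees=True)).as_rotvec(degrees=True)
        print(r.round(1),d.round(1))
E
python3 - <<'E'
from h import *
np.set_printoptions(precision=4,suppress=True)
for th in(0,.1,.25):print(solve(PEG,th))
planto([tcp(A0,PH0,t) for t in(.04,.08,.12,.16,.20,.25)])
E
```

```text
(0.4258915652605251, np.float64(0.006100698526765946))
(0.4212866360365349, np.float64(0.008618706721450452))
(0.39731375160188676, np.float64(0.021763227397889176))
t 2.625 pos [0.5797 0.1039 0.1729] rot [-179.9836    0.048  -148.9402] F [-0.6242 -0.4961 -0.5507]
[-0.  -2.2  0. ] [ 0.6  0.1 -9. ]
[-0.  -4.5  0. ] [  1.5   0.1 -17.8]
[-0.  -6.8  0. ] [  2.8   0.1 -26.6]
[-0.  -9.1  0. ] [  4.5   0.1 -35.4]
[ -0.  -11.4   0. ] [  6.5   0.1 -44.1]
[ -0.  -14.3   0. ] [  9.5   0.1 -54.8]
```

Emit:
{"method": "apply_moves", "body": {"motion": [{"dr": [0,-2.2,0],"offset": [0.6,0,-9],"grip": 10},{"dr": [0,-4.5,0],"offset": [1.5,0,-18],"grip": 10},{"dr": [0,-6.8,0],"offset": [2.8,0,-26.6],"grip": 10},{"dr": [0,-9.1,0],"offset": [4.5,0,-35.4],"grip": 10},{"dr": [0,-11.4,0],"offset": [6.5,0,-44],"grip": 10},{"dr": [0,-14.3,0],"offset": [9.5,0,-55],"grip": 10},{"dr": [0,-14.3,0],"offset": [9.5,0,-55],"grip": 10},{"dr": [0,-14.3,0],"offset": [9.5,0,-55],"grip": 10}]}}

```text
time: 3.62
eef_pos: [0.5711, 0.0986, 0.2274]
tool_rot: [180.0, 14.3, -149.0]
ft_force: [-1.0, -1.2, -1.7]
width: 0.172
```

Run:
```python
from h import *
np.set_printoptions(precision=4,suppress=True)
print(robot.state()['width'])
cv2.imwrite('pics/w3.png',imaging.capture('wrist')[:,:,::-1])
th=.25;a1,p1=solve(PEG,th)
planto([tcp(A0+(a1-A0)*k,PH0+(p1-PH0)*k,th) for k in np.arange(1,9)/8])
```

```text
0.17197044460683644
t 3.675 pos [0.5712 0.0987 0.2272] rot [ 179.9972   14.2481 -148.937 ] F [-0.9158 -1.0399 -0.4639]
[ 0.9 -0.1  3.6] [ -0.2 -13.8  -0.5]
[ 1.8 -0.1  7.2] [  1.  -27.7  -0.8]
[ 2.8 -0.1 10.8] [  3.1 -41.5  -1.3]
[ 3.7 -0.1 14.4] [  6.1 -55.2  -2.1]
[ 4.6 -0.1 18.1] [  9.9 -68.5  -3.1]
[ 5.5 -0.1 21.7] [ 14.5 -81.6  -4.2]
[ 6.4 -0.1 25.3] [ 20.  -94.4  -5.6]
[ 7.4 -0.1 28.9] [  26.2 -106.7   -7.2]
```

View pics/w3.png

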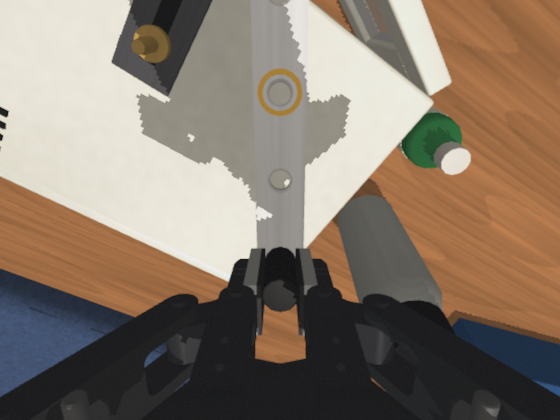

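Emit:
{"method": "apply_moves", "body": {"motion": [{"dr": [0.9,0,3.6],"offset": [-0.2,-14,-0.5],"grip": 10},{"dr": [1.8,0,7.2],"offset": [1,-28,-0.8],"grip": 10},{"dr": [2.8,0,10.8],"offset": [3,-41.5,-1.3],"grip": 10},{"dr": [3.7,0,14.4],"offset": [6,-55,-2],"grip": 10},{"dr": [4.6,0,18],"offset": [10,-68.5,-3],"grip": 10},{"dr": [5.5,0,21.7],"offset": [14.5,-81.5,-4.2],"grip": 10},{"dr": [6.4,0,25.3],"offset": [20,-94.5,-5.6],"grip": 10},{"dr": [7.4,0,28.9],"offset": [26,-106.7,-7.2],"grip": 10}]}}

```text
time: 4.68
eef_pos: [0.6037, -0.0065, 0.2273]
tool_rot: [-180.0, 14.2, -178.9]
ft_force: [-0.8, 0.6, -1.1]
width: 0.172
```

Emit:
{"method": "apply_moves", "body": {"motion": [{"dr": [0,0,0],"offset": [0,0,0],"grip": 10},{"dr": [0,0,0],"offset": [0,0,0],"grip": 10}]}}

```text
time: 4.92
eef_pos: [0.6037, -0.006, 0.2277]
tool_rot: [-180.0, 14.3, -178.7]
ft_force: [-0.3, 0.3, -1.9]
width: 0.17
```

Run:
```python
from h import *
np.set_printoptions(precision=4,suppress=True)
th=.25;a1,p1=solve(PEG,th)
planto([tcp(a1,p1,th)])
c=imaging.calibration('wrist');np.save('c4.npy',c,allow_pickle=True)
a=imaging.capture('wrist')[:,:,::-1];cv2.imwrite('pics/w4.png',a)
cv2.imwrite('pics/w4z.png',cv2.resize(a[40:150,215:345],None,fx=5,fy=5,interpolation=cv2.INTER_CUBIC))
cv2.imwrite('pics/t4.png',cv2.resize(imaging.capture('top')[120:300,200:360,::-1],None,fx=3.3,fy=3.3,interpolation=cv2.INTER_CUBIC))
```

```text
t 4.925 pos [ 0.6037 -0.006   0.2277] rot [-179.9771   14.302  -178.6903] F [-0.2865  0.3291 -1.9328]
[-0.  -0.   0.1] [ 0.7 -0.7 -0.2]
```

View pics/w4.png

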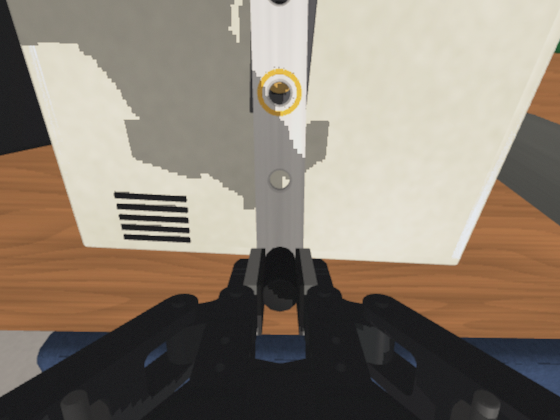

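View pics/w4z.png

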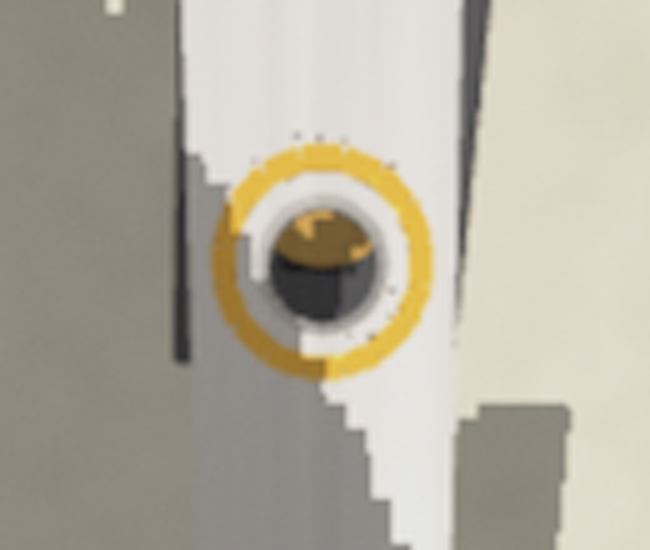

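View pics/t4.png

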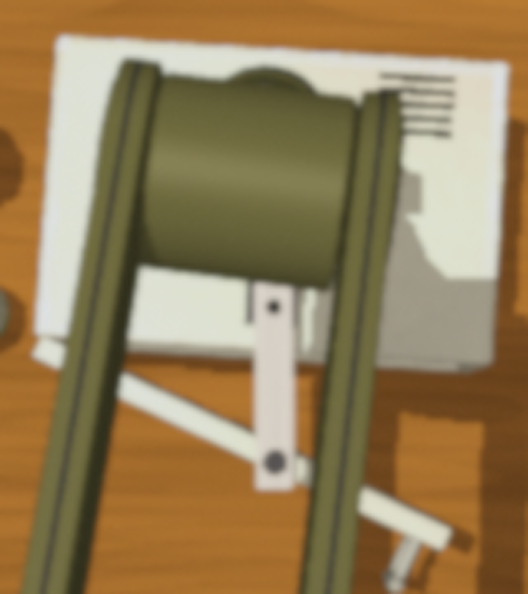

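Run:
```python
from h import *
np.set_printoptions(precision=4,suppress=True)
c=np.load('c4.npy',allow_pickle=True).item()
print(c['T'])
h=(215+322/5,40+258/5)
# ring top: height 10+140 sin.25+5cos
z=.150+.010+.140*np.sin(.25)+.0048
r=onz(c,*h,z);print('ring top',r,'underside approx',r+np.array([.00124,0,-.0048]))
e=(215+322/5,40+268/5);print('brass lower edge on z=.158',onz(c,*e,.158),'hole centre ray .158',onz(c,*h,.158))
for z in(.158,.176):print(proj(c,[*PEG,z]))
# collar arc end points
for p in[(275,248),(300,264),(322,268),(350,262),(372,250)]:print(onz(c,215+p[0]/5,40+p[1]/5,.158))
```

```text
[[-0.0222  0.8581  0.513   0.4974]
 [ 0.9998  0.0198  0.0102 -0.009 ]
 [-0.0014  0.5131 -0.8583  0.3468]
 [ 0.      0.      0.      1.    ]]
ring top [ 0.526  -0.0088  0.1994] underside approx [ 0.5272 -0.0088  0.1946]
brass lower edge on z=.158 [ 0.5351 -0.0087  0.158 ] hole centre ray .158 [ 0.534  -0.0087  0.158 ]
[281.0597  76.1653]
[281.115   81.9021]
[ 0.533  -0.0141  0.158 ]
[ 0.5347 -0.0112  0.158 ]
[ 0.5351 -0.0087  0.158 ]
[ 0.5344 -0.0056  0.158 ]
[ 0.533  -0.0031  0.158 ]
```

Run:
```python
from h import *
np.set_printoptions(precision=4,suppress=True)
P=np.array([.5255,-.0073])
planto([tcp(*solve(P,th),th) for th in (.23,.21,.19,.17,.155,.14)])
```

```text
t 5.025 pos [ 0.6037 -0.0059  0.2278] rot [-179.9739   14.3184 -178.6993] F [-0.6604 -0.7524 -1.2771]
[-0.   1.1 -0. ] [1.4 0.1 4.2]
[-0.   2.3  0.1] [ 2.  -0.1  8.5]
[0.  3.4 0.2] [ 2.5 -0.2 12.8]
[0.  4.6 0.3] [ 3.1 -0.4 17.1]
[0.  5.4 0.4] [ 3.6 -0.5 20.4]
[0.1 6.3 0.4] [ 4.  -0.6 23.6]
```

Emit:
{"method": "apply_moves", "body": {"motion": [{"dr": [0,1.1,0],"offset": [1.4,0,4.2],"grip": 10},{"dr": [0,2.3,0],"offset": [2,0,8.5],"grip": 10},{"dr": [0,3.4,0.2],"offset": [2.5,-0.2,12.8],"grip": 10},{"dr": [0,4.6,0.3],"offset": [3.1,-0.4,17],"grip": 10},{"dr": [0,5.4,0.4],"offset": [3.6,-0.5,20.4],"grip": 10},{"dr": [0,6.3,0.4],"offset": [4,-0.6,23.6],"grip": 10},{"dr": [0,6.3,0.4],"offset": [4,-0.6,23.6],"grip": 10}]}}

```text
time: 5.9
eef_pos: [0.6054, -0.0069, 0.2035]
tool_rot: [179.9, 7.9, -179.2]
ft_force: [0.2, 0.2, 0.5]
width: 0.169
```

Run:
```python
from h import *
np.set_printoptions(precision=4,suppress=True)
P=np.array([.5255,-.0073])
planto([tcp(*solve(P,th),th) for th in (.14,)])
c=imaging.calibration('wrist');np.save('c5.npy',c,allow_pickle=True)
a=imaging.capture('wrist')[:,:,::-1];cv2.imwrite('pics/w5.png',a)
cv2.imwrite('pics/w5z.png',cv2.resize(a[60:125,240:320],None,fx=8,fy=8,interpolation=cv2.INTER_CUBIC))
z=.16+.14*np.sin(.14)+.005
print('hole',onz(c,279.4,91.6,z))
for z in(.158,.176):print(proj(c,[.5261,-.0086,z]))
```

```text
t 5.9 pos [ 0.6054 -0.0069  0.2035] rot [ 179.9456    7.9441 -179.1719] F [0.2184 0.2013 0.4587]
[ 0.  -0.1 -0. ] [-0.3  0.4 -0.4]
hole [ 0.525  -0.0091  0.1845]
[280.4687  89.4597]
[280.5204  92.5311]
```

View pics/w5z.png

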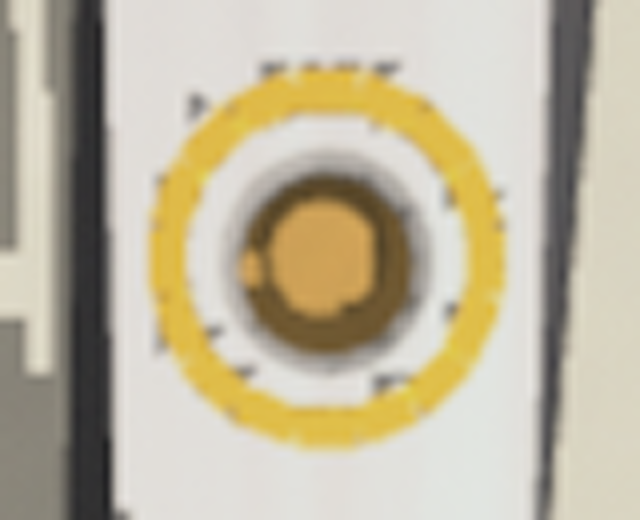

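Run:
```python
from h import *
np.set_printoptions(precision=4,suppress=True)
P=np.array([.5255,-.0073])
p0,r0=tcp(*solve(P,.14),.14);R0=Ro.from_euler('xyz',r0,degrees=True)
for th in (.125,.11,.1,.09,.08,.07,.06,.045,.03,.015,0):
    p,r=tcp(*solve(P,th),th);print(th,(R0.inv()*Ro.from_euler('xyz',r,degrees=True)).as_rotvec(degrees=True).round(2),(R0.inv().apply(p-p0)*1e3).round(2))
```

```text
0.125 [0.01 0.86 0.06] [ 0.14 -0.08  3.3 ]
0.11 [0.01 1.72 0.11] [ 0.3  -0.15  6.6 ]
0.1 [0.02 2.29 0.14] [ 0.42 -0.2   8.81]
0.09 [0.02 2.86 0.17] [ 0.55 -0.24 11.02]
0.08 [0.02 3.44 0.19] [ 0.69 -0.27 13.22]
0.07 [0.02 4.01 0.21] [ 0.83 -0.31 15.44]
0.06 [0.02 4.58 0.23] [ 0.98 -0.33 17.65]
0.045 [0.02 5.44 0.26] [ 1.23 -0.37 20.97]
0.03 [0.02 6.3  0.27] [ 1.49 -0.39 24.29]
0.015 [0.02 7.16 0.28] [ 1.77 -0.41 27.62]
0 [0.02 8.02 0.29] [ 2.07 -0.41 30.94]
```

Emit:
{"method": "apply_moves", "body": {"motion": [{"dr": [0,0.9,0],"offset": [0.1,0,3.3],"grip": 10},{"dr": [0,1.3,0],"offset": [0.2,0,5],"grip": 10},{"dr": [0,1.7,0.1],"offset": [0.3,-0.1,6.6],"grip": 10},{"dr": [0,2.0,0.1],"offset": [0.3,-0.1,7.5],"grip": 10},{"dr": [0,2.0,0.1],"offset": [0.3,-0.1,7.5],"grip": 10}]}}

```text
time: 6.58
eef_pos: [0.6061, -0.0071, 0.1964]
tool_rot: [179.9, 6.0, -179.3]
ft_force: [1.4, 0.5, 0.0]
width: 0.173
```

Run:
```python
from h import *
np.set_printoptions(precision=4,suppress=True)
print(robot.state()['ft_force'],robot.state()['eef_pos'])
a=imaging.capture('wrist')[:,:,::-1];print(robot.state()['ft_force'])
cv2.imwrite('pics/w6z.png',cv2.resize(a[60:125,240:320],None,fx=8,fy=8,interpolation=cv2.INTER_CUBIC))
```

```text
[1.4089 0.4823 0.0034] [ 0.6061 -0.0071  0.1964]
[ 0.9076 -0.8192 -0.2283]
```

View pics/w6z.png

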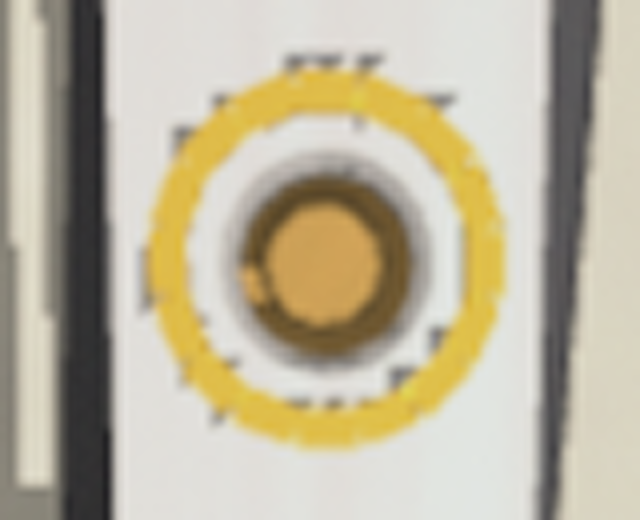

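Emit:
{"method": "apply_moves", "body": {"motion": [{"dr": [0,0.8,0],"offset": [0.2,-0.3,3],"grip": 10},{"dr": [0,1.6,0.1],"offset": [0.4,-0.4,6],"grip": 10},{"dr": [0,2.4,0.1],"offset": [0.6,-0.4,9],"grip": 10},{"dr": [0,2.4,0.1],"offset": [0.6,-0.4,9],"grip": 10}]}}

```text
time: 7.12
eef_pos: [0.6065, -0.0074, 0.187]
tool_rot: [179.9, 3.5, -179.4]
ft_force: [1.0, 0.4, 0.3]
width: 0.167
```

Emit:
{"method": "apply_moves", "body": {"motion": [{"dr": [0,0.8,0],"offset": [0.2,0,3],"grip": 10},{"dr": [0,1.6,0],"offset": [0.5,0,6],"grip": 10},{"dr": [0,2.1,0],"offset": [0.7,0,8],"grip": 10},{"dr": [0,2.1,0],"offset": [0.7,0,8],"grip": 10}]}}

```text
time: 7.62
eef_pos: [0.6063, -0.0074, 0.1792]
tool_rot: [179.9, 1.5, -179.4]
ft_force: [0.9, 0.2, -0.2]
width: 0.174
```

Run:
```python
from h import *
np.set_printoptions(precision=4,suppress=True)
print(robot.state()['ft_force'],robot.state()['eef_pos'])
a=imaging.capture('wrist')[:,:,::-1];cv2.imwrite('pics/w7.png',a)
cv2.imwrite('pics/w7z.png',cv2.resize(a[60:125,240:320],None,fx=8,fy=8,interpolation=cv2.INTER_CUBIC))
```

```text
[ 0.9039  0.1606 -0.1709] [ 0.6063 -0.0074  0.1792]
```

View pics/w7z.png

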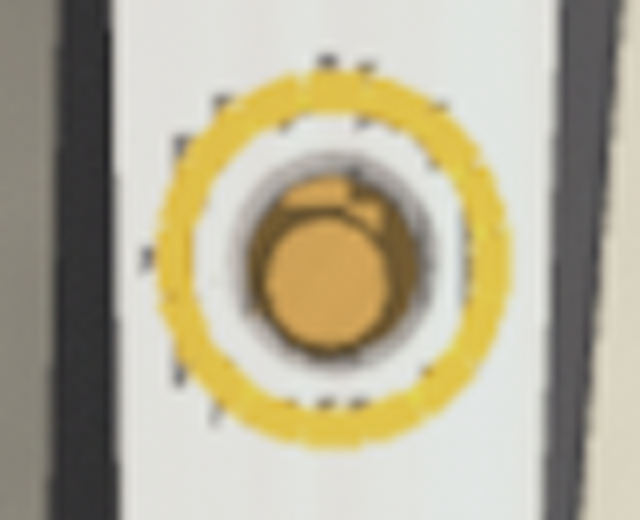

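Emit:
{"method": "apply_moves", "body": {"motion": [{"dr": [0,0.7,0],"offset": [0.2,0,2.5],"grip": 10},{"dr": [0,1.2,0],"offset": [0.3,0,4.5],"grip": 10},{"dr": [0,1.5,0],"offset": [0.4,0,5.8],"grip": 10},{"dr": [0,1.5,0],"offset": [0.4,0,5.8],"grip": 10}]}}

```text
time: 8.18
eef_pos: [0.6062, -0.0074, 0.1735]
tool_rot: [179.9, 0.0, -179.4]
ft_force: [2.7, 0.7, -0.3]
width: 0.173
```

Emit:
{"method": "apply_moves", "body": {"motion": [{"dr": [0,0,0],"offset": [0,0,0.8],"grip": 10},{"dr": [0,0,0],"offset": [0,0,0.8],"grip": 10}]}}

```text
time: 8.43
eef_pos: [0.6063, -0.0075, 0.173]
tool_rot: [179.9, 0.0, -179.4]
ft_force: [1.9, 0.4, 0.3]
width: 0.171
```

Emit:
{"method": "apply_moves", "body": {"motion": [{"dr": [0,0,0],"offset": [0,0,0],"grip": 30},{"dr": [0,0,0],"offset": [0,0,-2],"grip": 45},{"dr": [0,0,0],"offset": [0,0,-4],"grip": 45},{"dr": [0,0,0],"offset": [0,0,-20],"grip": 45},{"dr": [0,0,0],"offset": [0,0,-50],"grip": 45},{"dr": [0,0,0],"offset": [0,0,-70],"grip": 45},{"dr": [0,0,0],"offset": [0,0,-70],"grip": 20},{"dr": [0,0,0],"offset": [0,0,-70],"grip": 0}]}}

```text
time: 9.43
eef_pos: [0.6056, -0.0075, 0.2427]
tool_rot: [179.9, -0.0, -179.4]
ft_force: [-0.3, 0.1, -0.7]
width: 0.108
```

Run:
```python
from h import *
np.set_printoptions(precision=4,suppress=True)
print(robot.state()['ft_force'],robot.state()['eef_pos'],robot.state()['tool_rot'])
c=imaging.calibration('wrist');np.save('c8.npy',c,allow_pickle=True)
a=imaging.capture('wrist')[:,:,::-1];cv2.imwrite('pics/w8.png',a)
cv2.imwrite('pics/s8.png',cv2.resize(imaging.capture('scene')[145:300,220:380,::-1],None,fx=3.5,fy=3.5,interpolation=cv2.INTER_CUBIC))
```

```text
[-0.3072  0.1148 -0.7354] [ 0.6056 -0.0075  0.2427] [ 179.932    -0.0203 -179.3584]
```

View pics/w8.png

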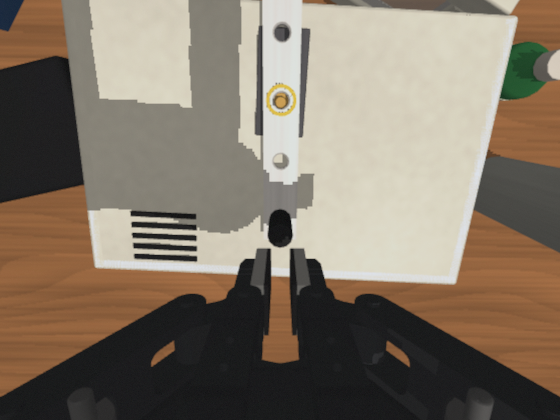

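View pics/s8.png

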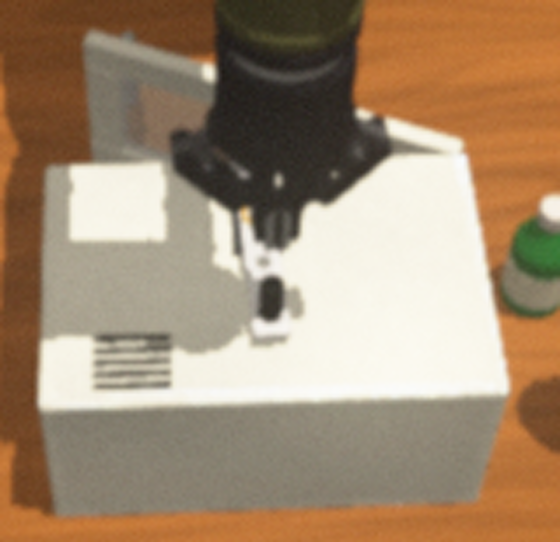

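Emit:
{"method": "apply_moves", "body": {"motion": [{"dr": [0,0,0],"offset": [0,0,10],"grip": 0},{"dr": [0,0,0],"offset": [0,0,25],"grip": 0},{"dr": [0,0,0],"offset": [0,0,38],"grip": 0},{"dr": [0,0,0],"offset": [0,0,41],"grip": 0},{"dr": [0,0,0],"offset": [0,0,42],"grip": 0},{"dr": [0,0,0],"offset": [0,0,43],"grip": 0}]}}

```text
time: 10.28
eef_pos: [0.6065, -0.0075, 0.2003]
tool_rot: [179.9, 0.1, -179.4]
ft_force: [0.5, 0.9, 0.1]
width: -0.001
```

Emit:
{"method": "apply_moves", "body": {"motion": [{"dr": [0,0,0],"offset": [0,0,0.5],"grip": 0},{"dr": [0,0,0],"offset": [0,0,1],"grip": 0},{"dr": [0,0,0],"offset": [0,0,1],"grip": 0}]}}

```text
time: 10.65
eef_pos: [0.6061, -0.0074, 0.1991]
tool_rot: [179.9, 0.0, -179.4]
ft_force: [0.4, -0.5, 1.0]
width: 0.001
```

Emit:
{"method": "apply_moves", "body": {"motion": [{"dr": [0,0,0],"offset": [0,0,0.4],"grip": 0},{"dr": [0,0,0],"offset": [0,0,0.4],"grip": 0}]}}

```text
time: 10.9
eef_pos: [0.606, -0.0074, 0.1985]
tool_rot: [179.9, 0.0, -179.4]
ft_force: [-0.3, -1.1, 0.4]
width: -0.002
```

Emit:
{"method": "apply_moves", "body": {"motion": [{"dr": [0,0,0],"offset": [0,0,0.4],"grip": 0},{"dr": [0,0,0],"offset": [0,0,0.4],"grip": 0}]}}

```text
time: 11.15
eef_pos: [0.6059, -0.0074, 0.198]
tool_rot: [179.9, -0.0, -179.4]
ft_force: [0.1, 0.2, -0.7]
width: 0.004
```

Emit:
{"method": "apply_moves", "body": {"motion": [{"dr": [0,0,0],"offset": [0,0,0.4],"grip": 0},{"dr": [0,0,0],"offset": [0,0,0.8],"grip": 0},{"dr": [0,0,0],"offset": [0,0,0.8],"grip": 0}]}}

```text
time: 11.52
eef_pos: [0.6061, -0.0075, 0.1973]
tool_rot: [179.9, 0.0, -179.4]
ft_force: [0.2, 0.8, 0.3]
width: -0.002
```

Run:
```python
from h import *
print(robot.state()['ft_force'])
a=imaging.capture('wrist')[:,:,::-1];print(robot.state()['ft_force'],robot.state()['eef_pos'])
cv2.imwrite('pics/w9.png',cv2.resize(a[60:340,180:380],None,fx=2.1,fy=2.1,interpolation=cv2.INTER_CUBIC))
```

```text
[0.17239128 0.8340174  0.33031892]
[2.64470324e-04 2.13776726e-01 7.68792195e-01] [ 0.606112   -0.00748343  0.19734179]
```

View pics/w9.png

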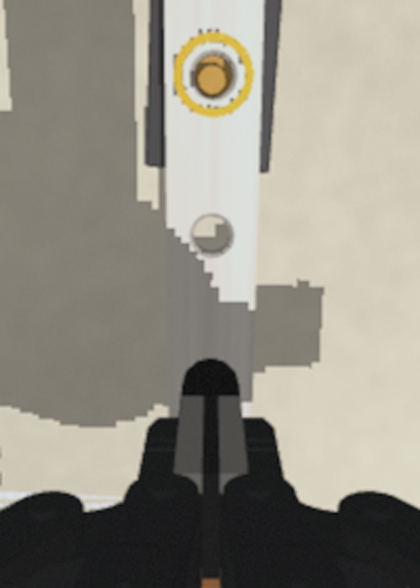

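Emit:
{"method": "apply_moves", "body": {"motion": [{"dr": [0,0,0],"offset": [0,0,0.5],"grip": 0},{"dr": [0,0,0],"offset": [0,0,1.0],"grip": 0},{"dr": [0,0,0],"offset": [0,0,1.0],"grip": 0}]}}

```text
time: 11.95
eef_pos: [0.6063, -0.0074, 0.1964]
tool_rot: [179.9, 0.0, -179.4]
ft_force: [1.0, -0.8, 2.0]
width: 0.002
```

Emit:
{"method": "apply_moves", "body": {"motion": [{"dr": [0,0,0],"offset": [0,0,0.4],"grip": 0},{"dr": [0,0,0],"offset": [0,0,0.4],"grip": 0}]}}

```text
time: 12.2
eef_pos: [0.6063, -0.0075, 0.1961]
tool_rot: [179.9, 0.0, -179.4]
ft_force: [1.0, -0.6, 2.7]
width: -0.0
```

Emit:
{"method": "apply_moves", "body": {"motion": [{"dr": [0,0,0],"offset": [0,0,0.5],"grip": 0},{"dr": [0,0,0],"offset": [0,0,0.5],"grip": 0}]}}

```text
time: 12.45
eef_pos: [0.6064, -0.0075, 0.196]
tool_rot: [179.9, 0.1, -179.4]
ft_force: [0.8, 0.1, 4.4]
width: 0.001
```

Emit:
{"method": "apply_moves", "body": {"motion": [{"dr": [0,0,0],"offset": [0,0,-5],"grip": 0},{"dr": [0,0,0],"offset": [0,0,-40],"grip": 0},{"dr": [0,0,0],"offset": [0,0,-90],"grip": 0},{"dr": [0,0,0],"offset": [0,0,-140],"grip": 0},{"dr": [0,0,0],"offset": [-40,0,-140],"grip": 0},{"dr": [0,0,0],"offset": [-80,0,-140],"grip": 0},{"dr": [0,0,0],"offset": [-80,0,-140],"grip": 0},{"dr": [0,0,0],"offset": [-80,0,-140],"grip": 0}]}}

```text
time: 13.45
eef_pos: [0.685, -0.0066, 0.3343]
tool_rot: [179.9, -0.2, -179.4]
ft_force: [0.2, 0.6, -0.8]
width: -0.002
```

Run:
```python
from h import *
np.set_printoptions(precision=4,suppress=True)
print(robot.state()['ft_force'],robot.state()['eef_pos'])
c=imaging.calibration('wrist');np.save('c10.npy',c,allow_pickle=True)
a=imaging.capture('wrist')[:,:,::-1];cv2.imwrite('pics/w10.png',a)
b=imaging.capture('scene')[:,:,::-1];cv2.imwrite('pics/s10f.png',b)
cv2.imwrite('pics/s10.png',cv2.resize(b[130:300,140:440],None,fx=2.6,fy=2.6,interpolation=cv2.INTER_CUBIC))
```

```text
[ 0.2321  0.6093 -0.7903] [ 0.685  -0.0066  0.3343]
```

View pics/w10.png

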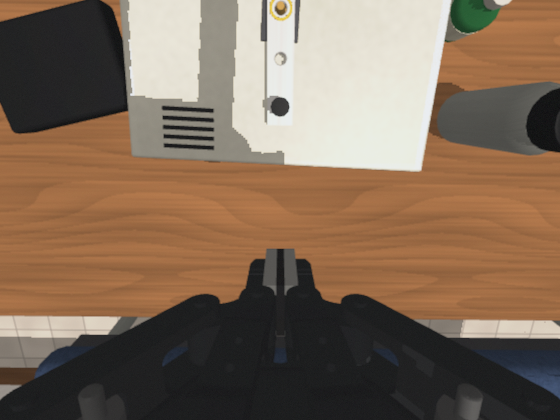

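View pics/s10.png

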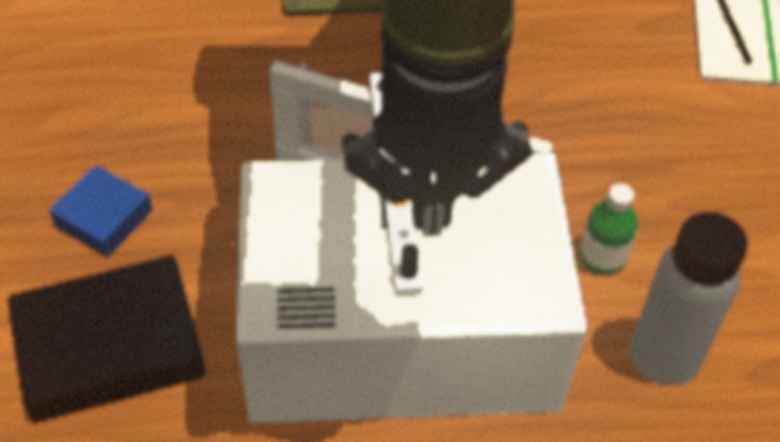

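Run:
```python
from h import *
np.set_printoptions(precision=4,suppress=True)
c=np.load('c10.npy',allow_pickle=True).item();s=imaging.calibration('scene')
print(tri([ray(c,280,105.5),ray(s,140+408/2.6,130+251/2.6)]))
for p in[(280.5,9),(280,59),(280,105.5)]:print(onz(c,*p,.165))
from cell import close_job
print(close_job())
```

```text
(array([ 0.606 , -0.0073,  0.1926]), [np.float64(0.9018677595880554), np.float64(0.9018677595880543)])
[ 0.5262 -0.0086  0.165 ]
[ 0.5656 -0.0086  0.165 ]
[ 0.6052 -0.0082  0.165 ]
the job is handed in; nothing more can be done
None
```

The stay is on the brass peg by its middle hole, pushed down to its stop and released. I handed the job in at about 13.5 s of the 72 s allowed; no verdict was reported.

- **Moves:** I gripped the stay by its black knob and tilted it up about 14°. I swung it over the peg and used the wrist camera to centre the hole on the tip. I then lowered it in small steps and let go. Finally I pressed on the knob top with shut fingers.
- **Force:** Wrist force readings stayed under about 5 N, including the final push. In that push the force rose to 4.4 N while the knob hardly moved, which I took as the stop.
- **Position:** In the last wrist picture the peg stands inside the yellow ring. The hole measured (0.526, −0.009) m, against the peg at about (0.526, −0.0085) m.
- **Surroundings:** The gripper was clear of everything. By eye, the flask, green bottle, case and notes had not moved; I did not measure them again.
- **Checks that disagreed:**
  - The scene and top cameras differed by about 4 mm in y, so I used the wrist camera for the final alignment.
  - Contact on the knob came about 2–3 mm lower than the nominal 199 mm.
  - A rough two-view check put the knob top at about 193 mm against 199 mm. That is too coarse to show the bar is level, and if anything it reads low rather than raised.

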